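# Mix the prize-draw beads

## Task

Get the office prize draw ready: put the late bead from the coaster into the pot with the others, then take the wooden stirrer from the pen cup and stir the beads round until every one of the five that were already in the pot is more than 40 mm from where it stood (going right round the pot a couple of times does it). Then stand the stirrer back in the pen cup and let go, with all six beads still in the pot and the cup and the other desk things left where they are; do not press the stirrer hard (over 25 N) on the pot.

Things in the scene. Friction and masses are not known exactly. Their poses are not given: they have to be found in the camera images.
- pot: white glazed ceramic pot, stuck to the desk with grip putty so that it does not slide: straight-sided and open, outside 142 mm across, 78 mm high, walls 5 mm (inside 132 mm across), floor 6 mm thick. Origin at the centre of its underside, z up. Five beads stand on its floor
- cup: dark steel pen cup, loose, about 0.45 kg: 61 mm across outside, 55 mm inside, 70 mm high, floor 5 mm thick. Origin at the centre of its underside, z up. The stirrer stands in it
- coaster: flat round cork coaster, 84 mm across, 4 mm thick, fixed to the desk; origin at the centre of its underside
- late_bead: chunky varnished wooden barrel-shaped bead, 28 mm across its belly, 19 mm across its flat ends, 24 mm high, origin at its centre; the late entry, standing on end on the coaster, so its centre is 16 mm above the desk
- stirrer: wooden stirrer, 165 mm long, about 50 g: a round shaft 14 mm across with a thicker foot, 22 mm across and 22 mm long, flat-ended and slightly bevelled, tapering into the shaft at 36 mm. It stands upright, foot down, on the floor of the pen cup; origin at the centre of the foot's flat end, z along the shaft to its top
- stapler: bystander: black stapler 140 mm long, 46 mm high, origin under its centre
- tape: bystander: grey desk tape dispenser 140 mm long, 76 mm high, origin under its centre
- mug: bystander: mug 80 mm across, 92 mm high, origin under its centre, handle to its +y
- bead1: chunky varnished wooden barrel-shaped bead, 28 mm across its belly, 19 mm across its flat ends, 24 mm high, origin at its centre; one of the five already standing in the pot
- bead2: chunky varnished wooden barrel-shaped bead, 28 mm across its belly, 19 mm across its flat ends, 24 mm high, origin at its centre; one of the five already standing in the pot
- bead3: chunky varnished wooden barrel-shaped bead, 28 mm across its belly, 19 mm across its flat ends, 24 mm high, origin at its centre; one of the five already standing in the pot
- bead4: chunky varnished wooden barrel-shaped bead, 28 mm across its belly, 19 mm across its flat ends, 24 mm high, origin at its centre; one of the five already standing in the pot
- bead5: chunky varnished wooden barrel-shaped bead, 28 mm across its belly, 19 mm across its flat ends, 24 mm high, origin at its centre; one of the five already standing in the pot

How it is judged:
By the outcome, as a careful person would: the job done as asked, in the order asked, and still so for the second after the job is handed in, with the robot touching nothing.
It also fails if it takes over 64 s, if anything falls off the work surface, if the arm or the gripper's body presses on something with over 40 N, if the wrist force passes 120 N, or if a joint passes its speed limit or range.

## Robot

A 6-joint arm with a two-finger parallel gripper is mounted at the origin on the work surface. World frame = base frame: x ahead of the robot, y to its left, z up, the work surface at z = 0. Lengths are in m, angles in rad, forces in N, time in s.
With the tool pointing down it reaches from about 0.375 to 0.925 m from the base axis. Payload 5.7 kg.
Tool frame: the origin (TCP) lies on the centre line of the jaws, within the pads' length; the fingertips stand 25 mm ahead of it and the grasp point (between the pads) lies 6 mm ahead of it; z points along the fingers, y is the line along which they close (so a half turn about z gives the same grasp; the last joint's range is limited). The gripper opens to 88 mm and grips with 3 to 60 N. Pads are 20 mm wide; open, the fingers measure 115 mm over their backs; the gripper's body (75 mm by 178 mm) begins 61 mm behind the grasp point.
Start: joints at [-1.423, 0.359, 1.51, -0, 1.272, -0.115], TCP at [0.156, -0.579, 0.248] pointing down, gripper open.
Joint ranges: [-2.97, 2.97], [-1.01, 2.36], [0.21, 2.38], [-0.96, 4.11], [0.2, 2.71], [-2.98, 2.98]. Speed limits (rad/s): [2.39, 2.39, 3.14, 3.14, 3.14, 3.14].

## Interface

Orientations are given as a unit quaternion [w, x, y, z].
In Python, from workcell import ctrl gives the robot as it stands.
- The arm moves only by the shell command python3 -m jog 'ROWS'. ROWS is JSON, a list of rows, each an object of numbers: "tx", "ty", "tz": the shift along the world's x, y, z each as a share of 50 cm, from -1 to 1; "rx", "ry", "rz": the turn, a rotation vector about the world's x, y, z each as a share of 45 degrees, from -1 to 1; "grip": the closure, from -1 (fully open) to 1 (shut). In form: [{"tx": .., "ty": .., "tz": .., "rx": .., "ry": .., "rz": .., "grip": ..}, ...]. A call has 1 to 5 rows; each row is the pose to reach, as a shift and turn from the pose commanded when the call began; what a row does not reach only later rows make up. A row lasts 1/8 s, in which the tool goes at most 62.5 mm and 10.7 degrees, less where a joint would pass 70% of its speed; a pose out of reach is approached as far as the arm can. A call with a number of a shift or a turn outside -1 to 1 is refused whole. A call with a gripper value outside its range is refused whole. The fingers move at their own pace and stop on an object; the grip force is fixed at half the most. Time passes only in rows, so rows that repeat a pose let the fingers close. It gives the time, the measured TCP pose, the force, the opening and the grip force at its end, in the units of the state.
- ctrl.sense(): the state, without advancing time (a new reading comes with each control period).
- ctrl.capture(name): name is "scene" or "top" or "wrist"; returns the picture (400x640x3 uint8, red, green, blue); there is no depth.
- ctrl.camera_params(name): a dict with "fx", "fy", "cx", "cy" (pixels), "dist_coeffs" ([k1, k2, p1, p2, k3] as OpenCV has them; the pictures are not rectified), "world_to_cam" (4x4, takes a point from world to camera coordinates). Camera axes: x right, y down, z forward; pixel columns grow to the right and rows downward; lengths in m; the calibration is good to about 2 mm. A picture is of the moment at which its call begins: read the wrist's pose just before it. camera_params takes no time and is no camera call; for the wrist camera it gives the pose at the moment of the call.
- ctrl.close_job(): hands the job in; it is judged then, once.
The state is a dict: "time": time; "qpos": joint angles; "joint_vel": joint speeds; "tau": joint torques, N m; "tcp_pos": TCP position; "ee_rot": TCP orientation; "wrist_force": force on the tool from outside, world axes, zero at the start; "moment": the same for the moment, N m; "width": finger opening in m; "grasp_force": force on a finger pad.
Only numpy, scipy, OpenCV 4.12 (cv2) and the standard library are available. Lean on these libraries where they do the work, as an engineer would, in place of code of your own. Each camera call takes 0.05 s, during which the arm holds its last target. There are 200 camera calls.

## Working session

There is one attempt and no reset: what is moved stays moved. The work goes in short steps, Python scripts to look and compute and a shell command to move; the robot and the scene stay as the last step left them, time stands still between calls to the robot, and variables do not carry over. Pictures are saved under pics/ and viewed, at most 10 in all, crops included, and the job is handed in when it is done.

```bash
mkdir -p pics; ls; cat > h.py <<'E'
import numpy as np,cv2,json
from workcell import ctrl
def K(p): return np.array([[p['fx'],0,p['cx']],[0,p['fy'],p['cy']],[0,0,1]]),np.array(p['dist_coeffs'],float)
def ray(name,uv,z,p=None):
    p=p or ctrl.camera_params(name);k,d=K(p);T=np.array(p['world_to_cam'])
    n=cv2.undistortPoints(np.array([[uv]],float),k,d)[0,0]
    R=T[:3,:3];c=-R.T@T[:3,3];v=R.T@np.array([n[0],n[1],1]);return c+v*(z-c[2])/v[2]
def proj(name,P,p=None):
    p=p or ctrl.camera_params(name);k,d=K(p);T=np.array(p['world_to_cam'])
    return cv2.projectPoints(np.array(P,float).reshape(-1,3),cv2.Rodrigues(T[:3,:3])[0],T[:3,3],k,d)[0][:,0]
def snap(name,f):
    p=ctrl.camera_params(name);im=ctrl.capture(name);cv2.imwrite('pics/'+f+'.png',im[:,:,::-1]);json.dump({k:np.array(v).tolist() for k,v in p.items()},open('pics/'+f+'.json','w'));return p
E
python3 - <<'E'
from h import *
a=snap('top','t0');b=snap('scene','s0')
A=cv2.imread('pics/t0.png');B=cv2.imread('pics/s0.png')
for p in(a,b):
  T=np.array(p['world_to_cam']);print(-T[:3,:3].T@T[:3,3],T[:3,:3].round(2).tolist(),p['fx'])
s=ctrl.sense();print(s['tcp_pos'],s['ee_rot'],s['time'],s['width'])
E
```

```text
pics
[ 0.26203113 -0.10885616  1.30736489] [[-0.0, -1.0, -0.01], [-0.97, 0.0, -0.25], [0.25, 0.01, -0.97]] 496.10756439085054
[ 1.18104581 -0.65614359  1.32637584] [[0.65, 0.76, 0.0], [0.64, -0.54, -0.55], [-0.42, 0.36, -0.84]] 516.147004417167
[ 0.15577848 -0.57883922  0.24693259] [-7.92822646e-04  9.91377830e-01  1.31031945e-01 -6.93034387e-06] 0.1 0.08762632815590461
```

View pics/t0.png

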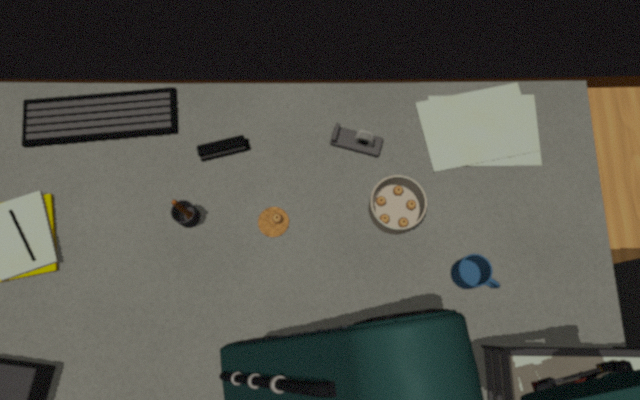

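View pics/s0.png

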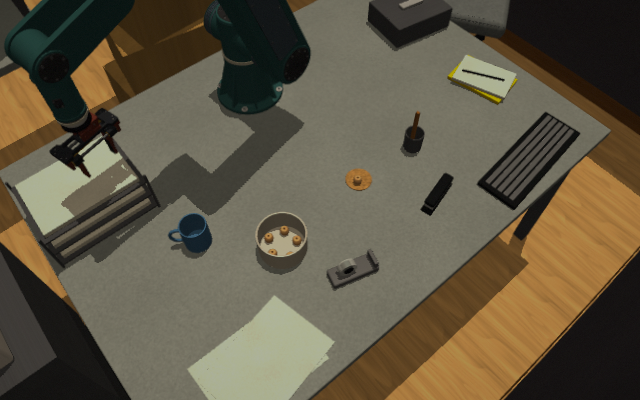

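The top view shows the pot at about (398,204), the late bead at (277,218) on its coaster at (273,222), the cup at (186,214) with the stirrer's top at (173,201), and the mug at (471,271). I'll locate these and view an enlarged crop.

```bash
python3 - <<'E'
from h import *
def L(f):return json.load(open('pics/'+f+'.json'))
t=L('t0');s=L('s0')
for n,uv,z in [('pot rim',(398.5,203.5),.078),('latebead',(277,218),.028),('coaster',(273.5,222),.004),('cup rim',(185,213),.07),('stirrer top',(173,201),.17),('mug rim',(470,271),.092),('stapler',(223,147),.046),('tape',(357,140),.05)]+[('b',u,.03) for u in [(398,190),(381,201),(410,205),(384,218),(403,222)]]: print(n,ray('',uv,z,t).round(4))
for n,uv,z in [('late',(357.5,177),.028),('stirrer top',(417,114),.17),('cup',(414,132),.07),('pot',(281.5,235),.078),('tape',(350,265),.05)]: print('S',n,ray('',uv,z,s).round(4))
A=cv2.imread('pics/t0.png');c=lambda x,y,w,h,k:cv2.resize(A[y:y+h,x:x+w],None,fx=k,fy=k,interpolation=2)
B=cv2.imread('pics/s0.png')
o=np.zeros((600,800,3),np.uint8)
o[:300,:350]=c(155,185,70,60,5);o[:300,400:700]=c(245,195,60,60,5);o[300:,:400]=c(360,170,80,60,5);o[300:600,400:800]=cv2.resize(B[100:160,380:460],None,fx=5,fy=5)
cv2.imwrite('pics/c0.png',o)
E
```

```text
pot rim [ 0.5698 -0.2944  0.078 ]
latebead [0.5442 0.0198 0.028 ]
coaster [0.5385 0.0314 0.004 ]
cup rim [0.549  0.2507 0.07  ]
stirrer top [0.555  0.2517 0.17  ]
mug rim [ 0.397  -0.4578  0.092 ]
stapler [0.7368 0.1675 0.046 ]
tape [ 0.7538 -0.194   0.05  ]
b [ 0.6189 -0.3018  0.03  ]
b [ 0.5888 -0.2556  0.03  ]
b [ 0.5776 -0.3318  0.03  ]
b [ 0.5427 -0.262   0.03  ]
b [ 0.5318 -0.3114  0.03  ]
S late [0.5441 0.0217 0.028 ]
S stirrer top [0.5567 0.2417 0.17  ]
S cup [0.5503 0.2562 0.07  ]
S pot [ 0.579  -0.2969  0.078 ]
S tape [ 0.7596 -0.2032  0.05  ]
```

View pics/c0.png

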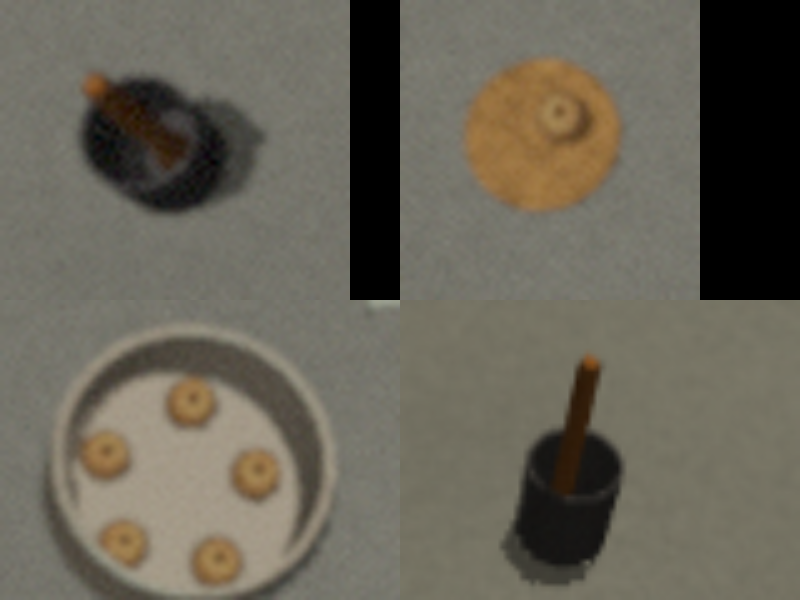

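The crops confirm it: the stirrer leans in the cup with its top at about (174,202), the late bead's top is at (277,218), and five beads stand in a ring around the pot centre. Next I'll move above the late bead and look from close by.

```bash

python3 -m jog '[{"tx":0.12,"ty":0.22,"grip":-1},{"tx":0.26,"ty":0.4,"grip":-1},{"tx":0.26,"ty":0.4,"grip":-1},{"tx":0.26,"ty":0.4,"grip":-1}]'
python3 -m jog '[{"tx":0.26,"ty":0.4,"grip":-1},{"tx":0.26,"ty":0.4,"grip":-1},{"tx":0.26,"ty":0.4,"grip":-1},{"tx":0.26,"ty":0.4,"grip":-1}]'
python3 -m jog '[{"tx":0.256,"ty":0.398,"tz":-0.1,"grip":-1},{"tx":0.256,"ty":0.398,"tz":-0.2,"grip":-1},{"tx":0.256,"ty":0.398,"tz":-0.2,"grip":-1},{"tx":0.256,"ty":0.398,"tz":-0.2,"grip":-1},{"tx":0.256,"ty":0.398,"tz":-0.2,"grip":-1}]'
python3 - <<'E'
from h import *
p=snap('wrist','w1');T=np.array(p['world_to_cam']);print(-T[:3,:3].T@T[:3,3]);s=ctrl.sense();print(s['tcp_pos'],s['ee_rot'],s['qpos'])
print(proj('',[[.544,.02,.028],[.542,.03,.004]],p))
E
```

```text
[ 0.23209152 -0.55969066  0.3834163 ]
[ 0.15577105 -0.57891814  0.24699436] [-7.17148048e-04  9.91379799e-01  1.31017478e-01 -2.44711080e-05] [-1.42311565e+00  3.59362478e-01  1.51116978e+00 -2.67604684e-05
  1.27249529e+00 -1.15101975e-01]
[[-239.5006236  -423.05780329]
 [-218.01494835 -394.81959878]]validation failed for argument at $[0]...
validation failed for argument at $[0]...
validation failed for argument at $[0]...
```

View pics/w1.png

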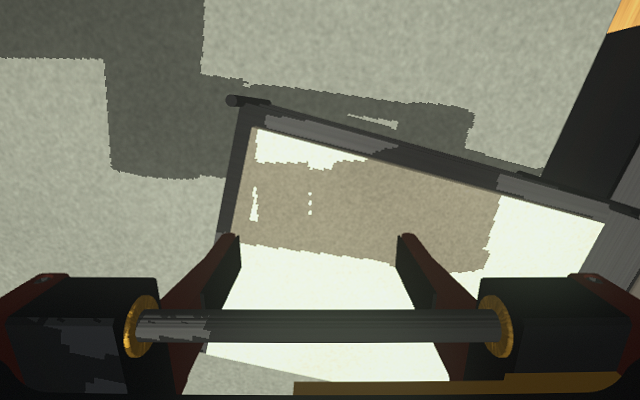

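All three moves were refused because each row needs every key, so the picture only shows the paper tray under the gripper. I'll send them again in full.

```bash

python3 -m jog '[{"tx":0.12,"ty":0.22,"tz":0,"rx":0,"ry":0,"rz":0,"grip":-1},{"tx":0.26,"ty":0.4,"tz":0,"rx":0,"ry":0,"rz":0,"grip":-1},{"tx":0.26,"ty":0.4,"tz":0,"rx":0,"ry":0,"rz":0,"grip":-1},{"tx":0.26,"ty":0.4,"tz":0,"rx":0,"ry":0,"rz":0,"grip":-1}]'
```

```text
time: 0.65
tcp_pos: [0.2866, -0.3771, 0.2475]
ee_rot: [-0.0, 0.991, 0.131, 0.0]
wrist_force: [0.1, -0.4, -0.0]
width: 0.0875
grasp_force: 0.0
```

```bash

python3 -m jog '[{"tx":0.26,"ty":0.4,"tz":0,"rx":0,"ry":0,"rz":0,"grip":-1},{"tx":0.26,"ty":0.4,"tz":0,"rx":0,"ry":0,"rz":0,"grip":-1},{"tx":0.26,"ty":0.4,"tz":0,"rx":0,"ry":0,"rz":0,"grip":-1},{"tx":0.26,"ty":0.4,"tz":0,"rx":0,"ry":0,"rz":0,"grip":-1}]' | head -2
python3 -m jog '[{"tx":0.256,"ty":0.398,"tz":-0.1,"rx":0,"ry":0,"rz":0,"grip":-1},{"tx":0.256,"ty":0.398,"tz":-0.2,"rx":0,"ry":0,"rz":0,"grip":-1},{"tx":0.256,"ty":0.398,"tz":-0.2,"rx":0,"ry":0,"rz":0,"grip":-1},{"tx":0.256,"ty":0.398,"tz":-0.2,"rx":0,"ry":0,"rz":0,"grip":-1},{"tx":0.256,"ty":0.398,"tz":-0.2,"rx":0,"ry":0,"rz":0,"grip":-1}]'
python3 - <<'E'
from h import *
p=snap('wrist','w2');T=np.array(p['world_to_cam']);print(-T[:3,:3].T@T[:3,3]);s=ctrl.sense();print(s['tcp_pos'],s['qpos'])
print(proj('',[[.544,.02,.028],[.542,.03,.004]],p))
E
```

```text
time: 1.15
tcp_pos: [0.4166, -0.1772, 0.2476]
time: 1.78
tcp_pos: [0.5439, 0.0225, 0.1455]
ee_rot: [-0.001, 0.991, 0.133, -0.001]
wrist_force: [-0.1, -0.6, -0.5]
width: 0.088
grasp_force: 0.0
[0.62056676 0.04201569 0.28177902]
[0.54382746 0.02166044 0.14597967] [-8.74022170e-02  3.96066050e-01  1.74316829e+00  4.95322207e-04
  1.00491438e+00  1.21737801e+00]
[[319.78050205 204.01217635]
 [308.56593221 195.4179413 ]]
```

View pics/w2.png

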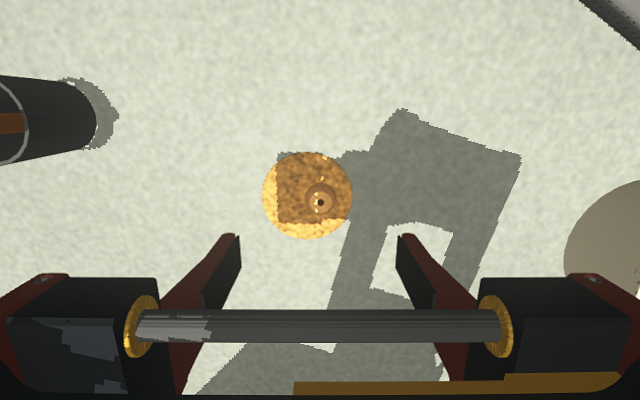

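The wrist picture shows the bead's hole at (321,202), against (320,204) predicted, so my estimate is good to about 1 mm. I'll go down, grip and lift.

```bash

python3 -m jog '[{"tx":0,"ty":0,"tz":-0.1,"rx":0,"ry":0,"rz":0,"grip":-1},{"tx":0,"ty":0,"tz":-0.19,"rx":0,"ry":0,"rz":0,"grip":-1},{"tx":0,"ty":0,"tz":-0.229,"rx":0,"ry":0,"rz":0,"grip":-1},{"tx":0,"ty":0,"tz":-0.229,"rx":0,"ry":0,"rz":0,"grip":-1},{"tx":0,"ty":0,"tz":-0.229,"rx":0,"ry":0,"rz":0,"grip":0.2}]'
python3 -m jog '[{"tx":0,"ty":0,"tz":0,"rx":0,"ry":0,"rz":0,"grip":1},{"tx":0,"ty":0,"tz":0,"rx":0,"ry":0,"rz":0,"grip":1},{"tx":0,"ty":0,"tz":0,"rx":0,"ry":0,"rz":0,"grip":1},{"tx":0,"ty":0,"tz":0,"rx":0,"ry":0,"rz":0,"grip":1}]'
```

```text
time: 2.45
tcp_pos: [0.5445, 0.0187, 0.0344]
ee_rot: [0.0, 0.991, 0.131, 0.001]
wrist_force: [0.2, 1.0, 0.2]
width: 0.0807
grasp_force: 0.0
time: 2.95
tcp_pos: [0.5439, 0.0197, 0.0333]
ee_rot: [-0.0, 0.991, 0.131, 0.0]
wrist_force: [-0.6, -0.2, -0.4]
width: 0.0413
grasp_force: 0.0
```

```bash

python3 -m jog '[{"tx":0,"ty":0,"tz":0,"rx":0,"ry":0,"rz":0,"grip":1},{"tx":0,"ty":0,"tz":0,"rx":0,"ry":0,"rz":0,"grip":1},{"tx":0,"ty":0,"tz":0,"rx":0,"ry":0,"rz":0,"grip":1},{"tx":0,"ty":0,"tz":0,"rx":0,"ry":0,"rz":0,"grip":1}]'
python3 -m jog '[{"tx":0,"ty":0,"tz":0.1,"rx":0,"ry":0,"rz":0,"grip":1},{"tx":0,"ty":0,"tz":0.2,"rx":0,"ry":0,"rz":0,"grip":1},{"tx":0,"ty":0,"tz":0.27,"rx":0,"ry":0,"rz":0,"grip":1},{"tx":0,"ty":0,"tz":0.27,"rx":0,"ry":0,"rz":0,"grip":1}]'
```

```text
time: 3.45
tcp_pos: [0.5438, 0.0196, 0.0331]
ee_rot: [-0.0, 0.991, 0.131, -0.0]
wrist_force: [-0.6, 0.2, 0.2]
width: 0.0262
grasp_force: 30.0
time: 3.95
tcp_pos: [0.546, 0.0194, 0.171]
ee_rot: [0.001, 0.991, 0.131, 0.003]
wrist_force: [0.7, 1.1, 0.2]
width: 0.026
grasp_force: 30.0
```

```bash

python3 -m jog '[{"tx":0.01,"ty":-0.1,"tz":0.02,"rx":0,"ry":0,"rz":0,"grip":1},{"tx":0.02,"ty":-0.21,"tz":0.02,"rx":0,"ry":0,"rz":0,"grip":1},{"tx":0.03,"ty":-0.32,"tz":0.02,"rx":0,"ry":0,"rz":0,"grip":1},{"tx":0.04,"ty":-0.43,"tz":0.02,"rx":0,"ry":0,"rz":0,"grip":1},{"tx":0.05,"ty":-0.53,"tz":0.02,"rx":0,"ry":0,"rz":0,"grip":1}]'
python3 -m jog '[{"tx":0.006,"ty":-0.08,"tz":0,"rx":0,"ry":0,"rz":0,"grip":1},{"tx":0.006,"ty":-0.096,"tz":0,"rx":0,"ry":0,"rz":0,"grip":1},{"tx":0.006,"ty":-0.096,"tz":0,"rx":0,"ry":0,"rz":0,"grip":1},{"tx":0.006,"ty":-0.096,"tz":0,"rx":0,"ry":0,"rz":0,"grip":1}]'
python3 - <<'E'
from h import *
p=snap('wrist','w3');s=ctrl.sense();print(s['tcp_pos'],s['width'])
im=cv2.imread('pics/w3.png')
c=(.571,-.293)
for z,r,col in((.078,.066,(0,0,255)),(.006,.066,(0,255,0))):
  a=np.linspace(0,6.28,60);q=proj('',np.c_[c[0]+r*np.cos(a),c[1]+r*np.sin(a),a*0+z],p)
  cv2.polylines(im,[q.astype(np.int32)],True,col,1)
cv2.imwrite('pics/w3o.png',im)
E
```

```text
time: 4.58
tcp_pos: [0.568, -0.247, 0.1762]
ee_rot: [-0.001, 0.991, 0.131, -0.001]
wrist_force: [0.3, 0.3, 0.1]
width: 0.0263
grasp_force: 30.0
time: 5.08
tcp_pos: [0.5714, -0.2916, 0.1775]
ee_rot: [-0.001, 0.991, 0.132, -0.001]
wrist_force: [-0.5, -0.2, -0.9]
width: 0.026
grasp_force: 30.0
[ 0.57159082 -0.29159386  0.17776645] 0.025960052324580554
```

View pics/w3o.png

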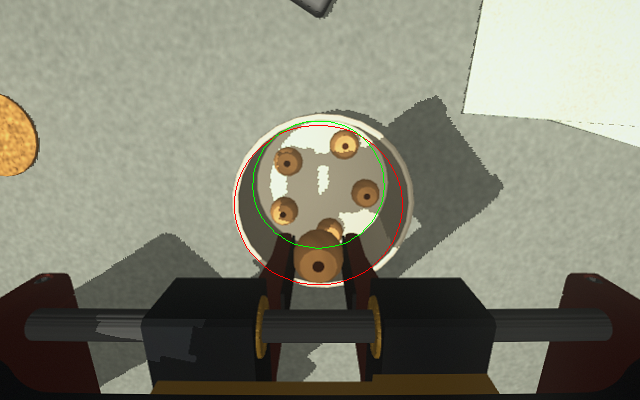

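The bead hangs in the jaws at (318,266). The pot's outer rim spans columns 233 to 413 with its top at row 113, and the beads are at (344,146), (287,160), (366,193), (282,214) and (330,228). The pot lies a few mm from my estimate, so I'll compute the correction.

```bash
python3 - <<'E'
from h import *
from scipy.optimize import minimize
p=json.load(open('pics/w3.json'))
for u in [(344,145),(287,159),(366,192),(282,213),(329,227)]: print(ray('',u,.030,p).round(4))
def f(c):
  a=np.linspace(0,6.28,200);q=proj('',np.c_[c[0]+.071*np.cos(a),c[1]+.071*np.sin(a),a*0+.078],p)
  return (q[:,0].min()-233)**2+(q[:,0].max()-413)**2+(q[:,1].min()-113)**2
print(minimize(f,(.571,-.293),method='Nelder-Mead').x)
g=json.load(open('pics/t0.json'))
print(proj('',[[.571,-.293,.078],[.571,-.293,.006]],g))
E
```

```text
[ 0.6215 -0.303   0.03  ]
[ 0.596  -0.2568  0.03  ]
[ 0.5852 -0.3351  0.03  ]
[ 0.5446 -0.2642  0.03  ]
[ 0.5425 -0.3112  0.03  ]
[ 0.57547023 -0.29544697]
[[397.92948675 203.04580395]
 [394.17685046 209.58424867]]
```

```bash

python3 -m jog '[{"tx":0.01,"ty":-0.006,"tz":-0.1,"rx":0,"ry":0,"rz":0,"grip":1},{"tx":0.01,"ty":-0.006,"tz":-0.19,"rx":0,"ry":0,"rz":0,"grip":1},{"tx":0.01,"ty":-0.006,"tz":-0.238,"rx":0,"ry":0,"rz":0,"grip":1},{"tx":0.01,"ty":-0.006,"tz":-0.238,"rx":0,"ry":0,"rz":0,"grip":1},{"tx":0.01,"ty":-0.006,"tz":-0.238,"rx":0,"ry":0,"rz":0,"grip":1}]'
python3 -m jog '[{"tx":0,"ty":0,"tz":0,"rx":0,"ry":0,"rz":0,"grip":0.1},{"tx":0,"ty":0,"tz":0,"rx":0,"ry":0,"rz":0,"grip":0.1},{"tx":0,"ty":0,"tz":0,"rx":0,"ry":0,"rz":0,"grip":0.1}]'
python3 -m jog '[{"tx":0,"ty":0,"tz":0.1,"rx":0,"ry":0,"rz":0,"grip":0.1},{"tx":0,"ty":0,"tz":0.22,"rx":0,"ry":0,"rz":0,"grip":0},{"tx":-0.02,"ty":0.1,"tz":0.34,"rx":0,"ry":0,"rz":0,"grip":0},{"tx":-0.02,"ty":0.12,"tz":0.36,"rx":0,"ry":0,"rz":0,"grip":0}]'
python3 - <<'E'
from h import *
snap('wrist','w4')
E
```

```text
time: 5.75
tcp_pos: [0.5777, -0.2961, 0.0603]
ee_rot: [0.0, 0.991, 0.131, 0.001]
wrist_force: [-0.3, 0.2, -0.3]
width: 0.026
grasp_force: 30.0
time: 6.12
tcp_pos: [0.5772, -0.2966, 0.0598]
ee_rot: [0.0, 0.991, 0.131, 0.0]
wrist_force: [0.5, -0.5, -0.7]
width: 0.0397
grasp_force: 0.0
time: 6.62
tcp_pos: [0.5674, -0.2357, 0.2426]
ee_rot: [0.001, 0.991, 0.131, 0.002]
wrist_force: [0.7, -0.4, 0.1]
width: 0.0439
grasp_force: 0.0
```

View pics/w4.png

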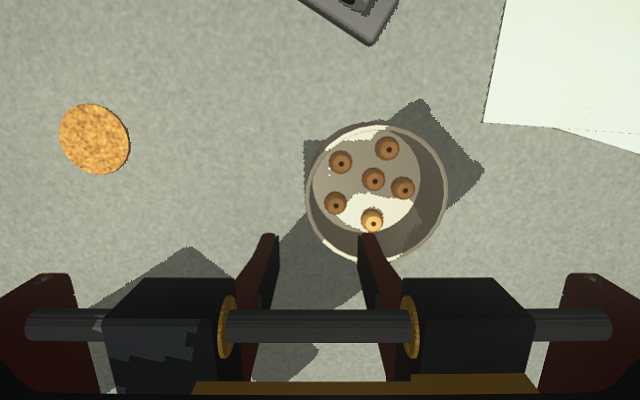

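The late bead stands near the pot centre at (373,180), with the five others at (388,149), (341,161), (403,188), (336,203) and (373,222). Now I'll go above the pen cup.

```bash

python3 -m jog '[{"tx":0,"ty":0.11,"tz":0.02,"rx":0,"ry":0,"rz":0,"grip":-0.3},{"tx":-0.01,"ty":0.22,"tz":0.04,"rx":0,"ry":0,"rz":0,"grip":-0.3},{"tx":-0.02,"ty":0.34,"tz":0.06,"rx":0,"ry":0,"rz":0,"grip":-0.3},{"tx":-0.02,"ty":0.46,"tz":0.08,"rx":0,"ry":0,"rz":0,"grip":-0.3},{"tx":-0.03,"ty":0.58,"tz":0.11,"rx":0,"ry":0,"rz":0,"grip":-0.3}]'
python3 -m jog '[{"tx":0,"ty":0.12,"tz":0,"rx":0,"ry":0,"rz":0,"grip":-0.3},{"tx":0,"ty":0.24,"tz":0,"rx":0,"ry":0,"rz":0,"grip":-0.3},{"tx":0,"ty":0.36,"tz":0,"rx":0,"ry":0,"rz":0,"grip":-0.3},{"tx":0,"ty":0.4,"tz":0,"rx":0,"ry":0,"rz":0,"grip":-0.3},{"tx":0,"ty":0.4,"tz":0,"rx":0,"ry":0,"rz":0,"grip":-0.3}]'
python3 - <<'E'
from h import *
p=json.load(open('pics/w4.json'))
for u in [(388,149),(341,161),(403,188),(336,203),(373,222),(373,180)]: print(ray('',u,.030,p).round(4))
p=snap('wrist','w5');s=ctrl.sense();print(s['tcp_pos'],s['qpos'])
print(proj('',[[.55,.252,.07],[.556,.25,.17],[.55,.252,.005]],p))
E
```

```text
time: 7.3
tcp_pos: [0.5516, 0.055, 0.2935]
ee_rot: [-0.0, 0.991, 0.131, -0.0]
wrist_force: [1.2, -0.7, -0.6]
width: 0.0572
grasp_force: 0.0
time: 7.92
tcp_pos: [0.5518, 0.254, 0.2934]
ee_rot: [0.0, 0.991, 0.132, -0.0]
wrist_force: [0.2, -0.4, -0.0]
width: 0.0572
grasp_force: 0.0
[ 0.621 -0.303  0.03 ]
[ 0.5947 -0.2566  0.03  ]
[ 0.5833 -0.3338  0.03  ]
[ 0.5462 -0.2647  0.03  ]
[ 0.535  -0.3133  0.03  ]
[ 0.5833 -0.2977  0.03  ]
[0.55184246 0.25277815 0.29345019] [ 3.16323087e-01  3.33285184e-01  1.43272995e+00 -9.35830625e-04
  1.37676792e+00  1.62385513e+00]
[[318.18666327 178.4233808 ]
 [322.39737829 198.1068805 ]
 [318.13425378 167.92327816]]
```

View pics/w5.png

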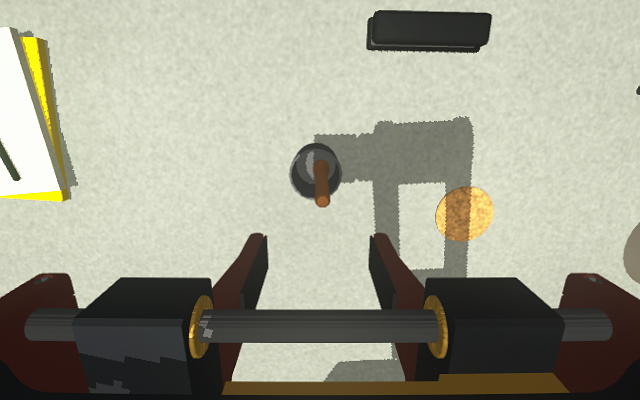

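The stirrer's top is at (322,201), its shaft runs up to about (321,160), and the cup rim is centred at about (316,171).

```bash
python3 - <<'E'
from h import *
p=json.load(open('pics/w5.json'));t=json.load(open('pics/t0.json'));s=json.load(open('pics/s0.json'))
a=ray('',(322,201),.17,p);print('top w',a,'t',ray('',(174,201.8),.17,t),'s',ray('',(418,112),.17,s))
print('cup',ray('',(316,171),.07,p),ray('',(414.4,133.4),.07,s))
print('axis if upright',proj('',[[a[0],a[1],z] for z in (.17,.1,.07,.04,.016)],p).round(1).tolist())
im=cv2.imread('pics/w5.png').astype(int)
m=(im[:,:,2]>im[:,:,0]*1.8)&(im[:,:,2]>50)
for r in range(150,212,5):
  c=np.where(m[r,280:360])[0]+280
  print(r,(c.min(),c.max(),len(c)) if len(c) else '')
E
```

```text
top w [0.55341222 0.24964192 0.17      ] t [0.55308679 0.24925517 0.17      ] s [0.55302228 0.24986802 0.17      ]
cup [0.55782522 0.25674638 0.07      ] [0.55521921 0.2529988  0.07      ]
axis if upright [[322.0, 201.0], [321.2, 182.1], [320.9, 176.2], [320.7, 171.1], [320.5, 167.5]]
150 
155 
160 (np.int64(318), np.int64(323), 6)
165 (np.int64(314), np.int64(327), 14)
170 (np.int64(314), np.int64(328), 15)
175 (np.int64(316), np.int64(326), 11)
180 (np.int64(316), np.int64(326), 11)
185 (np.int64(316), np.int64(327), 12)
190 (np.int64(316), np.int64(328), 13)
195 (np.int64(315), np.int64(328), 14)
200 (np.int64(316), np.int64(329), 14)
205 (np.int64(318), np.int64(326), 9)
210
```

```bash

python3 -m jog '[{"tx":0.003,"ty":-0.007,"tz":-0.1,"rx":0,"ry":0,"rz":0,"grip":-0.3},{"tx":0.003,"ty":-0.007,"tz":-0.2,"rx":0,"ry":0,"rz":0,"grip":-0.3},{"tx":0.003,"ty":-0.007,"tz":-0.28,"rx":0,"ry":0,"rz":0,"grip":-0.3},{"tx":0.003,"ty":-0.007,"tz":-0.329,"rx":0,"ry":0,"rz":0,"grip":-0.3},{"tx":0.003,"ty":-0.007,"tz":-0.329,"rx":0,"ry":0,"rz":0,"grip":-0.3}]'
python3 -m jog '[{"tx":0,"ty":0,"tz":0,"rx":0,"ry":0,"rz":0,"grip":1},{"tx":0,"ty":0,"tz":0,"rx":0,"ry":0,"rz":0,"grip":1},{"tx":0,"ty":0,"tz":0,"rx":0,"ry":0,"rz":0,"grip":1},{"tx":0,"ty":0,"tz":0,"rx":0,"ry":0,"rz":0,"grip":1},{"tx":0,"ty":0,"tz":0,"rx":0,"ry":0,"rz":0,"grip":1}]'
python3 -m jog '[{"tx":0,"ty":0,"tz":0,"rx":0,"ry":0,"rz":0,"grip":1},{"tx":0,"ty":0,"tz":0,"rx":0,"ry":0,"rz":0,"grip":1}]'
```

```text
time: 8.6
tcp_pos: [0.5521, 0.2474, 0.1277]
ee_rot: [0.001, 0.992, 0.13, -0.002]
wrist_force: [-0.2, 0.0, -0.7]
width: 0.0567
grasp_force: 0.0
time: 9.22
tcp_pos: [0.5535, 0.2503, 0.1299]
ee_rot: [-0.0, 0.991, 0.131, 0.0]
wrist_force: [-0.5, 0.6, 2.6]
width: 0.0136
grasp_force: 30.0
time: 9.48
tcp_pos: [0.5535, 0.2502, 0.1299]
ee_rot: [-0.0, 0.991, 0.131, 0.0]
wrist_force: [-0.6, 0.1, 3.9]
width: 0.0133
grasp_force: 30.0
```

```bash

python3 -m jog '[{"tx":0,"ty":0,"tz":0.06,"rx":0,"ry":0,"rz":0,"grip":1},{"tx":0,"ty":0,"tz":0.14,"rx":0,"ry":0,"rz":0,"grip":1},{"tx":0,"ty":0,"tz":0.22,"rx":0,"ry":0,"rz":0,"grip":1},{"tx":0.01,"ty":-0.06,"tz":0.28,"rx":0,"ry":0,"rz":0,"grip":1},{"tx":0.02,"ty":-0.16,"tz":0.28,"rx":0,"ry":0,"rz":0,"grip":1}]'
python3 -m jog '[{"tx":0.02,"ty":-0.11,"tz":0,"rx":0,"ry":0,"rz":0,"grip":1},{"tx":0.04,"ty":-0.22,"tz":0,"rx":0,"ry":0,"rz":0,"grip":1},{"tx":0.06,"ty":-0.33,"tz":0,"rx":0,"ry":0,"rz":0,"grip":1},{"tx":0.08,"ty":-0.44,"tz":0,"rx":0,"ry":0,"rz":0,"grip":1},{"tx":0.09,"ty":-0.55,"tz":0,"rx":0,"ry":0,"rz":0,"grip":1}]'
python3 -m jog '[{"tx":0.011,"ty":-0.1,"tz":0,"rx":0,"ry":0,"rz":0,"grip":1},{"tx":0.021,"ty":-0.2,"tz":0,"rx":0,"ry":0,"rz":0,"grip":1},{"tx":0.021,"ty":-0.28,"tz":0,"rx":0,"ry":0,"rz":0,"grip":1},{"tx":0.021,"ty":-0.336,"tz":0,"rx":0,"ry":0,"rz":0,"grip":1},{"tx":0.021,"ty":-0.336,"tz":0,"rx":0,"ry":0,"rz":0,"grip":1}]'
python3 - <<'E'
from h import *
p=snap('wrist','w6');s=ctrl.sense();t=s['tcp_pos'];print(t)
print(proj('',[[t[0],t[1],t[2]-.125],[t[0],t[1],t[2]+.04],[t[0],t[1],t[2]-.03]],p).round(1).tolist())
im=cv2.imread('pics/w6.png')
for q in proj('',[[.577,-.295,.078],[t[0],t[1],t[2]-.125],[t[0],t[1],t[2]+.04]],p): cv2.drawMarker(im,tuple(int(x) for x in q),(255,0,255),0,10,1)
cv2.imwrite('pics/w6o.png',im)
E
```

```text
time: 10.1
tcp_pos: [0.5651, 0.1708, 0.2723]
ee_rot: [-0.0, 0.991, 0.132, 0.003]
wrist_force: [0.8, -0.6, -0.8]
width: 0.0136
grasp_force: 30.0
time: 10.72
tcp_pos: [0.6085, -0.1067, 0.2692]
ee_rot: [-0.0, 0.991, 0.131, -0.0]
wrist_force: [0.5, -0.3, -0.9]
width: 0.0132
grasp_force: 30.0
time: 11.35
tcp_pos: [0.6186, -0.2745, 0.269]
ee_rot: [-0.0, 0.992, 0.13, -0.0]
wrist_force: [-0.0, 0.7, -0.6]
width: 0.0134
grasp_force: 30.0
[ 0.61859922 -0.2729436   0.269133  ]
[[315.0, 200.6], [310.7, 330.5], [313.5, 247.9]]
```

View pics/w6o.png

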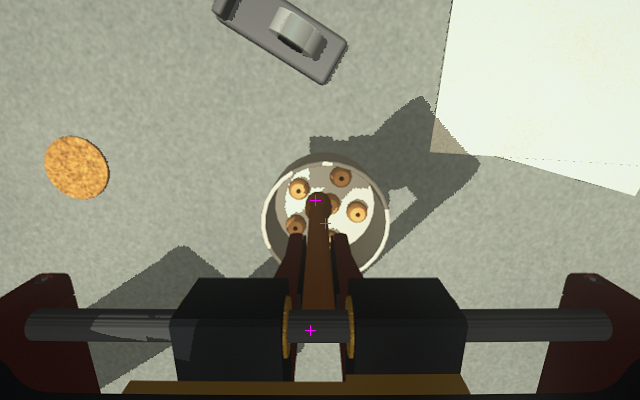

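The stirrer is held upright with its foot at (318,203), close to the predicted mark, and the pot rim spans columns 262 to 390 around the expected centre. I'll lower it into the gap and compute offsets for the stirring circle.

```bash

python3 -m jog '[{"tx":0,"ty":0,"tz":-0.1,"rx":0,"ry":0,"rz":0,"grip":1},{"tx":0,"ty":0,"tz":-0.18,"rx":0,"ry":0,"rz":0,"grip":1},{"tx":0,"ty":0,"tz":-0.22,"rx":0,"ry":0,"rz":0,"grip":1},{"tx":0,"ty":0,"tz":-0.266,"rx":0,"ry":0,"rz":0,"grip":1},{"tx":0,"ty":0,"tz":-0.266,"rx":0,"ry":0,"rz":0,"grip":1}]'
python3 - <<'E'
import numpy as np
r=.046
P=lambda k:r*np.array([np.cos(np.radians(27+18*k)),np.sin(np.radians(27+18*k))])
for c in range(4): print([tuple(((P(5*c+i)-P(5*c))/.5).round(3)) for i in range(1,6)])
E
```

```text
time: 12.02
tcp_pos: [0.6176, -0.2703, 0.1348]
ee_rot: [-0.002, 0.991, 0.132, -0.002]
wrist_force: [-1.4, 0.2, -0.4]
width: 0.0136
grasp_force: 30.0
[(np.float64(-0.017), np.float64(0.023)), (np.float64(-0.04), np.float64(0.04)), (np.float64(-0.068), np.float64(0.049)), (np.float64(-0.096), np.float64(0.049)), (np.float64(-0.124), np.float64(0.04))]
[(np.float64(-0.023), np.float64(-0.017)), (np.float64(-0.04), np.float64(-0.04)), (np.float64(-0.049), np.float64(-0.068)), (np.float64(-0.049), np.float64(-0.096)), (np.float64(-0.04), np.float64(-0.124))]
[(np.float64(0.017), np.float64(-0.023)), (np.float64(0.04), np.float64(-0.04)), (np.float64(0.068), np.float64(-0.049)), (np.float64(0.096), np.float64(-0.049)), (np.float64(0.124), np.float64(-0.04))]
[(np.float64(0.023), np.float64(0.017)), (np.float64(0.04), np.float64(0.04)), (np.float64(0.049), np.float64(0.068)), (np.float64(0.049), np.float64(0.096)), (np.float64(0.04), np.float64(0.124))]
```

```bash

python3 -m jog '[{"tx":-0.017,"ty":0.023,"tz":0,"rx":0,"ry":0,"rz":0,"grip":1},{"tx":-0.04,"ty":0.04,"tz":0,"rx":0,"ry":0,"rz":0,"grip":1},{"tx":-0.068,"ty":0.049,"tz":0,"rx":0,"ry":0,"rz":0,"grip":1},{"tx":-0.096,"ty":0.049,"tz":0,"rx":0,"ry":0,"rz":0,"grip":1},{"tx":-0.124,"ty":0.04,"tz":0,"rx":0,"ry":0,"rz":0,"grip":1}]'
```

```text
time: 12.65
tcp_pos: [0.5558, -0.253, 0.137]
ee_rot: [0.0, 0.991, 0.131, 0.0]
wrist_force: [0.0, 0.3, -0.1]
width: 0.0134
grasp_force: 30.0
```

```bash

python3 -m jog '[{"tx":-0.023,"ty":-0.017,"tz":0,"rx":0,"ry":0,"rz":0,"grip":1},{"tx":-0.04,"ty":-0.04,"tz":0,"rx":0,"ry":0,"rz":0,"grip":1},{"tx":-0.049,"ty":-0.068,"tz":0,"rx":0,"ry":0,"rz":0,"grip":1},{"tx":-0.049,"ty":-0.096,"tz":0,"rx":0,"ry":0,"rz":0,"grip":1},{"tx":-0.04,"ty":-0.124,"tz":0,"rx":0,"ry":0,"rz":0,"grip":1}]'; python3 -c "
from h import *
snap('wrist','w7')"
```

```text
time: 13.28
tcp_pos: [0.537, -0.3162, 0.1366]
ee_rot: [0.0, 0.991, 0.131, 0.0]
wrist_force: [-0.6, 0.7, -0.2]
width: 0.0135
grasp_force: 30.0
```

Forces are tiny, so I'll finish the first turn.

```bash

python3 -m jog '[{"tx":0.017,"ty":-0.023,"tz":0,"rx":0,"ry":0,"rz":0,"grip":1},{"tx":0.04,"ty":-0.04,"tz":0,"rx":0,"ry":0,"rz":0,"grip":1},{"tx":0.068,"ty":-0.049,"tz":0,"rx":0,"ry":0,"rz":0,"grip":1},{"tx":0.096,"ty":-0.049,"tz":0,"rx":0,"ry":0,"rz":0,"grip":1},{"tx":0.124,"ty":-0.04,"tz":0,"rx":0,"ry":0,"rz":0,"grip":1}]'
python3 -m jog '[{"tx":0.023,"ty":0.017,"tz":0,"rx":0,"ry":0,"rz":0,"grip":1},{"tx":0.04,"ty":0.04,"tz":0,"rx":0,"ry":0,"rz":0,"grip":1},{"tx":0.049,"ty":0.068,"tz":0,"rx":0,"ry":0,"rz":0,"grip":1},{"tx":0.049,"ty":0.096,"tz":0,"rx":0,"ry":0,"rz":0,"grip":1},{"tx":0.04,"ty":0.124,"tz":0,"rx":0,"ry":0,"rz":0,"grip":1}]'
python3 - <<'E'
from h import *
ims=[]
for n in ('top','scene','wrist'): snap(n,'st1'+n);ims.append(cv2.imread('pics/st1'+n+'.png'))
c=lambda A,x,y,w,h:cv2.resize(A[y:y+h,x:x+w],(400,300),interpolation=2)
o=np.vstack([np.hstack([c(ims[0],360,170,80,60),c(ims[1],240,205,80,60)]),np.hstack([c(ims[2],200,80,240,180),c(cv2.imread('pics/w7.png'),200,80,240,180)])])
cv2.imwrite('pics/st1.png',o)
E
```

```text
time: 13.95
tcp_pos: [0.6003, -0.3348, 0.1366]
ee_rot: [0.0, 0.991, 0.131, 0.0]
wrist_force: [-0.5, -0.8, -0.3]
width: 0.0136
grasp_force: 30.0
time: 14.58
tcp_pos: [0.6186, -0.2716, 0.1366]
ee_rot: [-0.0, 0.991, 0.131, -0.0]
wrist_force: [0.4, 0.1, -0.0]
width: 0.0141
grasp_force: 30.0
```

View pics/st1.png

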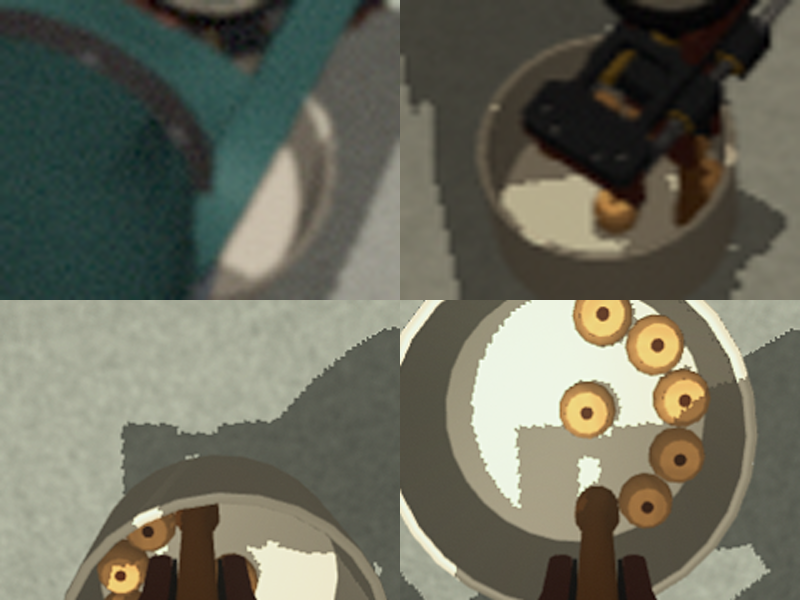

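It works well. The wrist crop at lower right shows the five beads pushed as a train ahead of the foot, standing, with the late bead still near the centre. Three more quarter turns leave every one of the five far from its start, and then I lift straight out.

```bash

python3 -m jog '[{"tx":-0.017,"ty":0.023,"tz":0,"rx":0,"ry":0,"rz":0,"grip":1},{"tx":-0.04,"ty":0.04,"tz":0,"rx":0,"ry":0,"rz":0,"grip":1},{"tx":-0.068,"ty":0.049,"tz":0,"rx":0,"ry":0,"rz":0,"grip":1},{"tx":-0.096,"ty":0.049,"tz":0,"rx":0,"ry":0,"rz":0,"grip":1},{"tx":-0.124,"ty":0.04,"tz":0,"rx":0,"ry":0,"rz":0,"grip":1}]'
python3 -m jog '[{"tx":-0.023,"ty":-0.017,"tz":0,"rx":0,"ry":0,"rz":0,"grip":1},{"tx":-0.04,"ty":-0.04,"tz":0,"rx":0,"ry":0,"rz":0,"grip":1},{"tx":-0.049,"ty":-0.068,"tz":0,"rx":0,"ry":0,"rz":0,"grip":1},{"tx":-0.049,"ty":-0.096,"tz":0,"rx":0,"ry":0,"rz":0,"grip":1},{"tx":-0.04,"ty":-0.124,"tz":0,"rx":0,"ry":0,"rz":0,"grip":1}]'
python3 -m jog '[{"tx":0.017,"ty":-0.023,"tz":0,"rx":0,"ry":0,"rz":0,"grip":1},{"tx":0.04,"ty":-0.04,"tz":0,"rx":0,"ry":0,"rz":0,"grip":1},{"tx":0.068,"ty":-0.049,"tz":0,"rx":0,"ry":0,"rz":0,"grip":1},{"tx":0.096,"ty":-0.049,"tz":0,"rx":0,"ry":0,"rz":0,"grip":1},{"tx":0.124,"ty":-0.04,"tz":0,"rx":0,"ry":0,"rz":0,"grip":1}]'
python3 -m jog '[{"tx":-0.008,"ty":0,"tz":0,"rx":0,"ry":0,"rz":0,"grip":1},{"tx":-0.008,"ty":0,"tz":0.05,"rx":0,"ry":0,"rz":0,"grip":1},{"tx":-0.008,"ty":0,"tz":0.13,"rx":0,"ry":0,"rz":0,"grip":1},{"tx":-0.008,"ty":0,"tz":0.22,"rx":0,"ry":0,"rz":0,"grip":1},{"tx":-0.008,"ty":0,"tz":0.268,"rx":0,"ry":0,"rz":0,"grip":1}]'
python3 - <<'E'
from h import *
snap('wrist','w8')
E
```

```text
time: 15.35
tcp_pos: [0.5556, -0.2528, 0.1367]
ee_rot: [-0.0, 0.991, 0.131, -0.0]
wrist_force: [0.5, -0.6, -0.9]
width: 0.0134
grasp_force: 30.0
time: 15.98
tcp_pos: [0.537, -0.3163, 0.1366]
ee_rot: [0.0, 0.991, 0.131, -0.0]
wrist_force: [-0.8, 0.1, -0.3]
width: 0.0133
grasp_force: 30.0
time: 16.6
tcp_pos: [0.6002, -0.3347, 0.1366]
ee_rot: [0.0, 0.991, 0.131, 0.0]
wrist_force: [-1.2, -0.9, -0.6]
width: 0.0134
grasp_force: 30.0
time: 17.23
tcp_pos: [0.5951, -0.3351, 0.2737]
ee_rot: [0.001, 0.991, 0.131, 0.001]
wrist_force: [0.5, 0.0, -0.9]
width: 0.0136
grasp_force: 30.0
```

```bash

python3 -m jog '[{"tx":-0.02,"ty":0.1,"tz":0,"rx":0,"ry":0,"rz":0,"grip":1},{"tx":-0.04,"ty":0.2,"tz":0,"rx":0,"ry":0,"rz":0,"grip":1},{"tx":-0.06,"ty":0.3,"tz":0,"rx":0,"ry":0,"rz":0,"grip":1},{"tx":-0.06,"ty":0.32,"tz":0,"rx":0,"ry":0,"rz":0,"grip":1},{"tx":-0.06,"ty":0.32,"tz":0,"rx":0,"ry":0,"rz":0,"grip":1}]'
cat > beads.py <<'E'
from h import *
from scipy.optimize import linear_sum_assignment
import sys
def find(f):
    p=json.load(open(f'pics/{f}.json'));im=cv2.imread(f'pics/{f}.png')
    n=im.shape[:2];a=np.linspace(0,6.28,80);m=np.zeros(n,np.uint8)
    q=proj('',np.c_[.577+.066*np.cos(a),-.295+.066*np.sin(a),a*0+.02],p);cv2.fillPoly(m,[q.astype(np.int32)],255)
    hsv=cv2.cvtColor(im,cv2.COLOR_BGR2HSV);b=((hsv[...,0]<22)&(hsv[...,1]>95)&(hsv[...,2]>40)&(m>0)).astype(np.uint8)
    d=cv2.distanceTransform(cv2.morphologyEx(b,cv2.MORPH_CLOSE,np.ones((5,5))),2,5)
    R=d.max();out=[]
    while len(out)<9:
        v,(x,y)=d.max(),np.unravel_index(d.argmax(),n)[::-1]
        if v<.55*R: break
        w=ray('',(x,y),.02,p);out.append((x,y,round(float(v),1),*w[:2].round(3)));cv2.circle(d,(int(x),int(y)),int(1.5*R),0,-1)
    return out
if __name__=='__main__':
  for f in sys.argv[1:]:
    o=find(f);print(f)
    for r in o: print(*r)
E
python3 -c "
from h import *
snap('wrist','w9');print(ctrl.sense()['tcp_pos'],proj('wrist',[.577,-.295,.006]))"
python3 beads.py w4 w9
```

```text
time: 17.9
tcp_pos: [0.5647, -0.1744, 0.2704]
ee_rot: [0.0, 0.991, 0.132, -0.0]
wrist_force: [0.5, -0.3, -0.7]
width: 0.0131
grasp_force: 30.0
[ 0.56500266 -0.17541913  0.27045476] [[407.63979318 184.61624923]]
w4
387 148 11.8 0.621 -0.304
373 179 11.4 0.583 -0.3
340 161 11.0 0.593 -0.257
402 187 11.0 0.582 -0.336
335 202 10.8 0.544 -0.265
372 220 10.8 0.534 -0.314
w9
441 159 11.0 0.621 -0.318
417 184 10.6 0.583 -0.3
425 150 9.2 0.626 -0.295
374 191 7.4 0.56 -0.251
400 156 6.6 0.611 -0.268
```

Positions match the expected train, and each of the five beads is 65 mm or more from its start. Now I'll take the stirrer back to the cup.

```bash

python3 -m jog '[{"tx":0,"ty":0.1,"tz":0,"rx":0,"ry":0,"rz":0,"grip":1},{"tx":0,"ty":0.21,"tz":0,"rx":0,"ry":0,"rz":0,"grip":1},{"tx":-0.01,"ty":0.32,"tz":0,"rx":0,"ry":0,"rz":0,"grip":1},{"tx":-0.02,"ty":0.43,"tz":0,"rx":0,"ry":0,"rz":0,"grip":1},{"tx":-0.021,"ty":0.54,"tz":0,"rx":0,"ry":0,"rz":0,"grip":1}]' | head -2
python3 -m jog '[{"tx":0,"ty":0.11,"tz":0,"rx":0,"ry":0,"rz":0,"grip":1},{"tx":0,"ty":0.21,"tz":0,"rx":0,"ry":0,"rz":0,"grip":1},{"tx":0,"ty":0.28,"tz":0,"rx":0,"ry":0,"rz":0,"grip":1},{"tx":0,"ty":0.313,"tz":0,"rx":0,"ry":0,"rz":0,"grip":1},{"tx":0,"ty":0.313,"tz":0,"rx":0,"ry":0,"rz":0,"grip":1}]'
python3 - <<'E'
from h import *
p=snap('wrist','w10');t=ctrl.sense()['tcp_pos'];print(t)
im=cv2.imread('pics/w10.png')
# stirrer mask (brown) below gripper & dark cup extents
hsv=cv2.cvtColor(im,cv2.COLOR_BGR2HSV);m=(hsv[...,0]<22)&(hsv[...,1]>95)&(hsv[...,2]>40)
for r in range(180,240,6):
  c=np.where(m[r,270:370])[0]+270;print(r,(c.min(),c.max()) if len(c) else '',end=' ')
g=im.max(2)
print();
for r in range(130,215,8):
  c=np.where(g[r,250:390]<70)[0]+250;print(r,(c.min(),c.max(),len(c)) if len(c) else '',end=' ')
print(proj('',[[t[0],t[1],t[2]-.125],[.5545,.2515,.07],[.5535,.25,.07]],p).round(1).tolist())
for c in [(.5545,.2515),(.556,.254)]:
  a=np.linspace(0,6.28,60);q=proj('',np.c_[c[0]+.0305*np.cos(a),c[1]+.0305*np.sin(a),a*0+.07],p);print(q.min(0),q.max(0))
print('top edge row of cup', )
E
```

```text
time: 18.58
tcp_pos: [0.5551, 0.0953, 0.2705]
time: 19.2
tcp_pos: [0.555, 0.2513, 0.2702]
ee_rot: [0.0, 0.991, 0.131, -0.0]
wrist_force: [0.4, -0.5, 0.3]
width: 0.0135
grasp_force: 30.0
[0.55486707 0.25049171 0.27028876]
180  186  192 (np.int64(313), np.int64(322)) 198 (np.int64(307), np.int64(329)) 204 (np.int64(305), np.int64(330)) 210 (np.int64(306), np.int64(330)) 216 (np.int64(308), np.int64(328)) 222 (np.int64(309), np.int64(327)) 228 (np.int64(309), np.int64(327)) 234 (np.int64(292), np.int64(345)) 
130  138  146  154 (np.int64(297), np.int64(329), 25) 162 (np.int64(295), np.int64(334), 3) 170 (np.int64(290), np.int64(335), 5) 178 (np.int64(288), np.int64(337), 14) 186 (np.int64(288), np.int64(337), 27) 194 (np.int64(291), np.int64(334), 27) 202 (np.int64(297), np.int64(304), 8) 210  [[317.5, 201.5], [316.6, 181.6], [317.7, 182.8]]
[288.70975017 153.79095932] [344.45881349 208.12721649]
[286.80640418 151.8223105 ] [342.6514109  206.34534106]
top edge row of cup
```

```bash

python3 -m jog '[{"tx":0.002,"ty":0.006,"tz":-0.06,"rx":0,"ry":0,"rz":0,"grip":1},{"tx":0.002,"ty":0.006,"tz":-0.14,"rx":0,"ry":0,"rz":0,"grip":1},{"tx":0.002,"ty":0.006,"tz":-0.21,"rx":0,"ry":0,"rz":0,"grip":1},{"tx":0.002,"ty":0.006,"tz":-0.25,"rx":0,"ry":0,"rz":0,"grip":1},{"tx":0.002,"ty":0.006,"tz":-0.27,"rx":0,"ry":0,"rz":0,"grip":1}]'
python3 -m jog '[{"tx":0,"ty":0,"tz":-0.008,"rx":0,"ry":0,"rz":0,"grip":1},{"tx":0,"ty":0,"tz":-0.008,"rx":0,"ry":0,"rz":0,"grip":1},{"tx":0,"ty":0,"tz":-0.008,"rx":0,"ry":0,"rz":0,"grip":1},{"tx":0,"ty":0,"tz":-0.008,"rx":0,"ry":0,"rz":0,"grip":1}]'
```

```text
time: 19.88
tcp_pos: [0.5551, 0.2526, 0.1345]
ee_rot: [0.0, 0.991, 0.13, -0.001]
wrist_force: [0.4, -0.3, -0.9]
width: 0.0136
grasp_force: 30.0
time: 20.38
tcp_pos: [0.5558, 0.2548, 0.1324]
ee_rot: [-0.0, 0.991, 0.131, 0.001]
wrist_force: [0.4, -0.1, -0.4]
width: 0.0134
grasp_force: 30.0
```

```bash

python3 -m jog '[{"tx":0,"ty":0,"tz":-0.002,"rx":0,"ry":0,"rz":0,"grip":1},{"tx":0,"ty":0,"tz":-0.004,"rx":0,"ry":0,"rz":0,"grip":1},{"tx":0,"ty":0,"tz":-0.005,"rx":0,"ry":0,"rz":0,"grip":1},{"tx":0,"ty":0,"tz":-0.005,"rx":0,"ry":0,"rz":0,"grip":1}]'
```

```text
time: 20.88
tcp_pos: [0.5555, 0.2548, 0.1299]
ee_rot: [-0.0, 0.991, 0.131, 0.0]
wrist_force: [-1.9, 0.4, 6.2]
width: 0.0136
grasp_force: 30.0
```

The wrist reads about 6 N upward, so the foot is on the cup floor. I'll release and retreat.

```bash

python3 -m jog '[{"tx":0,"ty":0,"tz":0.001,"rx":0,"ry":0,"rz":0,"grip":0.55},{"tx":0,"ty":0,"tz":0.001,"rx":0,"ry":0,"rz":0,"grip":0.55},{"tx":0,"ty":0,"tz":0.001,"rx":0,"ry":0,"rz":0,"grip":0.2},{"tx":0,"ty":0,"tz":0.001,"rx":0,"ry":0,"rz":0,"grip":-0.3},{"tx":0,"ty":0,"tz":0.001,"rx":0,"ry":0,"rz":0,"grip":-0.3}]'
python3 -m jog '[{"tx":0,"ty":0,"tz":0,"rx":0,"ry":0,"rz":0,"grip":-0.3},{"tx":0,"ty":0,"tz":0,"rx":0,"ry":0,"rz":0,"grip":-0.3},{"tx":0,"ty":0,"tz":0.08,"rx":0,"ry":0,"rz":0,"grip":-0.3},{"tx":0,"ty":0,"tz":0.2,"rx":0,"ry":0,"rz":0,"grip":-0.3},{"tx":0,"ty":0,"tz":0.32,"rx":0,"ry":0,"rz":0,"grip":-0.3}]'
python3 -m jog '[{"tx":-0.02,"ty":-0.05,"tz":0.1,"rx":0,"ry":0,"rz":0,"grip":-0.3},{"tx":-0.1,"ty":-0.15,"tz":0.1,"rx":0,"ry":0,"rz":0,"grip":-0.3},{"tx":-0.16,"ty":-0.24,"tz":0.1,"rx":0,"ry":0,"rz":0,"grip":-0.3},{"tx":-0.16,"ty":-0.3,"tz":0.1,"rx":0,"ry":0,"rz":0,"grip":-0.3},{"tx":-0.16,"ty":-0.3,"tz":0.1,"rx":0,"ry":0,"rz":0,"grip":-0.3}]'
python3 - <<'E'
from h import *
snap('top','t9');snap('scene','s9')
A=cv2.imread('pics/t0.png');B=cv2.imread('pics/t9.png');C=cv2.imread('pics/s0.png');D=cv2.imread('pics/s9.png')
def brown(im):
  h=cv2.cvtColor(im,cv2.COLOR_BGR2HSV);return ((h[...,0]<22)&(h[...,1]>95)&(h[...,2]>40)).astype(np.uint8)
for n,im,x,y,w,h in [('t0',A,160,185,50,45),('t9',B,160,185,50,45),('s0',C,395,100,40,60),('s9',D,395,100,40,60)]:
  yx=np.argwhere(brown(im[y:y+h,x:x+w]));d=np.argwhere(im[y:y+h,x:x+w].max(2)<48)
  print(n,'brown n',len(yx),'top',yx.min(0)+[y,x],'bot',yx.max(0)+[y,x],'dark',len(d),(d.mean(0)+[y,x]).round(1))
for n,a,b,x,y,w,h in [('stapler',A,B,190,130,65,35),('tape',A,B,325,118,62,45),('mug',A,B,445,250,60,42),('cup t',A,B,160,190,50,45),('cup s',C,D,400,125,30,32),('mug s',C,D,165,208,50,45),('tape s',C,D,322,245,60,45)]:
  d=cv2.absdiff(cv2.GaussianBlur(a,(5,5),0),cv2.GaussianBlur(b,(5,5),0))[y:y+h,x:x+w];print(n,d.mean().round(1),d.max())
E
python3 beads.py t0 t9 s9
```

```text
time: 21.5
tcp_pos: [0.5553, 0.2546, 0.1295]
ee_rot: [-0.0, 0.991, 0.131, -0.0]
wrist_force: [0.8, -0.9, 0.4]
width: 0.0462
grasp_force: 0.0
time: 22.12
tcp_pos: [0.555, 0.2545, 0.291]
ee_rot: [0.0, 0.991, 0.131, -0.0]
wrist_force: [1.1, 0.1, -0.6]
width: 0.057
grasp_force: 0.0
time: 22.75
tcp_pos: [0.475, 0.1032, 0.34]
ee_rot: [0.0, 0.992, 0.13, 0.0]
wrist_force: [-0.2, -0.2, 0.8]
width: 0.0572
grasp_force: 0.0
t0 brown n 122 top [200 172] bot [218 191] dark 382 [214.1 185.7]
t9 brown n 17 top [213 179] bot [220 182] dark 1185 [206.5 186.1]
s0 brown n 114 top [111 411] bot [138 419] dark 441 [138.6 413.1]
s9 brown n 119 top [111 412] bot [138 421] dark 450 [138.4 413.2]
stapler 23.9 106
tape 15.0 19
mug 13.8 19
cup t 52.9 109
cup s 1.3 33
mug s 2.5 54
tape s 0.9 2
t0
398 190 4.2 0.622 -0.303
380 201 4.2 0.591 -0.254
411 204 4.2 0.583 -0.336
403 222 4.2 0.534 -0.313
384 218 3.6 0.545 -0.263
t9
393 188 5.0 0.627 -0.29
403 190 5.0 0.622 -0.317
382 192 5.0 0.616 -0.26
377 201 4.4 0.591 -0.246
397 204 4.2 0.583 -0.299
378 211 3.2 0.564 -0.248
s9
293 231 5.0 0.562 -0.247
299 237 5.0 0.589 -0.246
283 246 4.4 0.582 -0.299
298 244 3.0 0.605 -0.262
```

The final images give these results:
- Six beads are in the pot.
- Each of the five original beads is well over 40 mm from its start.
- The stirrer is upright in the cup, and the cup has not moved.

I'm handing the job in.

```bash
python3 -c "
from workcell import ctrl
print(ctrl.close_job())"
```

```text
the job is handed in; nothing more can be done
None
```

I put the late bead in the pot, stirred the beads about one and three-quarter turns, stood the stirrer back in the pen cup and handed the job in at about 23 s; by camera estimate the five original beads ended roughly 65 mm or more from where they stood, all six are in the pot, and the cup looks unmoved.

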